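# Open the pin vial, then wind in and hold a satellite boom

### The arm

A 6-joint arm with a two-finger parallel gripper is mounted at the origin on the work surface. World frame = base frame: x ahead of the robot, y to its left, z up, the work surface at z = 0. Lengths are in mm, angles in degrees, forces in N, time in s.
With the tool pointing down it reaches from about 300 to 850 mm from the base axis. Payload 4.2 kg.
Tool frame: the origin (TCP) lies at the very end of the fingers, on their centre line; the grasp point (between the pads) lies 19 mm behind it; x points along the fingers, z is the direction in which the jaws open and shut, and the axes are right-handed (so a half turn about x gives the same grasp; the last joint's range is limited). The gripper opens to 91 mm and grips with 3 to 60 N. Pads are 32 mm wide; open, the fingers measure 118 mm over their backs; the gripper's body (76 mm by 178 mm) begins 60 mm behind the grasp point.
Start: joints at [71.562, 18.312, 89.639, -0, 72.044, -1.146], TCP at [170.915, 549.028, 213.976] pointing down, gripper open.
Joint ranges: [-177.97, 177.97], [-48.28, 115.42], [12.27, 149.76], [-77.06, 257.06], [2.81, 150.46], [-146.56, 146.56]. Speed limits (degrees/s): [147.25, 147.25, 180, 180, 180, 180].

### API

Orientations are given as [roll, pitch, yaw] about the fixed x, y, z axes, in that order (R = Rz(yaw) Ry(pitch) Rx(roll)).
In Python, from workcell import state, grab_frame, camera_info, env, search_frame, place_of gives the robot as it stands.
- The arm moves only by the tool drive_tool, never from a script. Its argument "plan" is a list of rows, each a list of 7 numbers: the turn, a rotation vector about the world's x, y, z in degrees, then the shift along the world's x, y, z in mm, then the finger opening in mm, from 0 to 91.2. In form: [[wx, wy, wz, dx, dy, dz, jaw], ...]. A call has 1 to 10 rows; each row is the pose to reach, as a shift and turn from the pose measured when the call began; what a row does not reach only later rows make up. A row lasts 1/8 s, in which the tool goes at most 62.5 mm and 10.7 degrees, less where a joint would pass 70% of its speed; a pose out of reach is approached as far as the arm can. A call with a gripper value outside its range is refused whole. The fingers move at their own pace and stop on an object; "grip_force" is the grip in N (left out, the last holds). Time passes only in rows, so rows that repeat a pose let the fingers close. It gives the time, the measured TCP pose, the force and the opening at its end, in the units of the state.
- state(): the state, without advancing time (a new reading comes with each control period).
- grab_frame(name): name is "scene" or "top" or "wrist"; returns the picture (480x640x3 uint8, red, green, blue); there is no depth.
- camera_info(name): a dict with "intrinsics" (3x3 intrinsics, pixels), "origin" and "orientation" of the camera in the world; the wrist camera has in their place "hand_eye" (4x4, takes a point from camera to tool coordinates, whose origin is the TCP and whose axes are the tool frame's). Camera axes: x right, y down, z forward; pixel columns grow to the right and rows downward; lengths in mm; the calibration is good to about 2 mm. A picture is of the moment at which its call begins: read the wrist's pose just before it. camera_info takes no time and is no camera call.
- env.job_done(): hands the job in, once; it reports no verdict.
Trained networks look in the newest picture that a camera, given by its name, has taken for a name from the list of things; names that differ only in an ending like _2 or _b are one class to them, and where a whole thing is asked for, a point or a joint stands for the part that bears it (a point fixed in the world has none). Each returns a list of dicts, best first, with "p" (0 to 1); they miss things now and then, are a little off and sometimes report something else, mostly with a low value. They report only what shows in the picture. A call takes as long as a camera call.
- search_frame(camera, label): "rect" ([left, top, right, bottom] as shares, 0 to 1, of the picture: columns of its width, rows of its height, round what is visible of it).
- place_of(camera, label): "location" ([column, row] as shares, 0 to 1, of the picture: columns of its width, rows of its height: a listed point, or the origin of a listed thing).
The state is a dict: "time_s": time; "qpos": joint angles; "qvel": joint speeds; "effort": joint torques, N m; "ee_pos": TCP position; "ee_rot": TCP orientation; "force": force on the tool from outside, world axes, zero at the start; "torque": the same for the moment, N m; "gripper_width": finger opening in mm.
Only numpy, scipy, OpenCV 4.12 (cv2) and the standard library are available. Lean on these libraries where they do the work, as an engineer would, in place of code of your own. Each camera call takes 0.05 s, during which the arm holds its last target. There are 200 camera calls.

### The job

Your colleague is about to pin the satellite's sprung sensor boom in its stowed position. First flick the stout vial of hold-down pins in the rack wide open (the slim vials stay shut), so that a pin can be taken out; then with the fingers swing the boom's cage arm in against its spring until it is fully home on its stop along the satellite's side, and finish while still holding it there: do not let go or let it fly back. Do not use brute force on the boom, and leave the other things on the bench where they are.

Things in the scene. Friction and masses are not known exactly. Their poses are not given: they have to be found in the camera images.
- satellite: nanosatellite with a gold-coloured lattice frame, a box 340 x 100 x 100 mm lying lengthwise in a white cradle fixed to the bench. Origin on the bench under its middle; x along its length, +y out of the side that carries the boom, z up. The box spans 22 to 122 mm above the bench.
- boom (a joint): winding angle of the boom about its upright pivot. 0 = sprung fully out (as found), 1.75 rad = on its stop: arm along the satellite's +x. Grows clockwise seen from above. The spring's moment rises evenly from 0.35 N m at 0 to 0.74 N m at the stop (5.5 N at the hold point). Let go, it flies back out.
- pivot (a point): the boom's pivot, on its upright axis at mid-height of the arm: (-125, 84, 95) mm in the satellite's frame, near the satellite's end towards the robot. Two 4 mm lugs of an aluminium hanger carry it, 16 to 20 mm above and below.
- hold_point (a point): point on the outer side of the boom's cage arm at mid-height, 135 mm from the pivot: a good place to push. Axes: x along the arm away from the pivot, +y out of the outer side, z up. The arm is 14 mm wide and 24.5 mm tall (83 to 107 mm above the bench) and carries a white sensor head, 32 x 26 x 30 mm, at its outer end.
- head_end (a point): middle of the outer end of the sensor head, 197 mm from the pivot.
- saddle (a point): middle of the rubber stop pad's face, fixed on the satellite 27 mm off its side. Arm and stop give a little: once on the stop, every further 10 N at the hold point moves that point on by about 3.6 mm. At the stop the arm's inner side lies on it, 100 mm from the pivot, between two thin pin ears that end flush with the arm's outer side.
- pin_vial: the stout clear vial of hold-down pins, 31 mm across, 70 mm tall, firm in the rack. Origin on its axis at its underside (6 mm above the bench), z up; the cap's hinge is on its +x side, the thumb lip on its -x side, y runs along the rack's row and the cap's hinge line.
- pin_cap (a joint): opening angle of the stout vial's flip cap: 0 shut, 1.57 upright, 2.3 fully back. Stays where it is left (hinge friction 0.015 N m, about 0.4 N at the lip; no latch). The cap is a white disc 35 mm across, 9 mm thick, 76 to 85 mm above the bench, 2 mm wider than the vial all round.
- pin_cap_hinge (a point): middle of that cap's hinge line, at the vial's rim: 18.5 mm from the vial's axis, 76 mm above the bench, level with the cap's underside.
- pin_lip (a point): outer end of that cap's thumb lip, which stands 7.5 mm out from the cap's edge, 14 mm wide, 3 mm thick, flush with the cap's underside; 43.5 mm from the hinge line. Moves with the cap.
- rack: white rack, 240 mm along its y, 64 mm in x, top deck 44 mm above the bench, fixed. Origin under its middle. Four vials stand in its row along y, 54 mm apart: the stout one and three slim ones, in any order, all lips on the -x side.
- slim_a_cap (a joint): opening angle of the flip cap of one of the three slim vials (17 mm across, caps 21 mm across, tops 100 mm above the bench): 0 shut.
- slim_b_cap (a joint): opening angle of the flip cap of one of the three slim vials (17 mm across, caps 21 mm across, tops 100 mm above the bench): 0 shut.
- slim_c_cap (a joint): opening angle of the flip cap of one of the three slim vials (17 mm across, caps 21 mm across, tops 100 mm above the bench): 0 shut.
- driver: bystander: grey-handled steel screwdriver 190 mm long, lying
- tape_roll: bystander: amber tape roll, 72 mm across, 19 mm high, lying flat
- bottle: bystander: white bottle, 60 mm across, 160 mm tall, standing
- screw_tray: bystander: open grey tray of screws, 90 x 60 x 22 mm
- solar_panel: bystander: spare solar panel lying flat, 160 x 80 x 7 mm
- wrench: bystander: steel wrench 130 mm long, lying
- rail_bar: bystander: spare gold-coloured rail bar, 200 x 14 x 14 mm, lying

How it is judged (in metres and radians):
On the way, in this order (a step that is already met when the one before it is completed fails the run):
1. the stout vial's cap is wide open (more than 1.3 rad) (value of joint pin_cap above 1.3 rad), for 0.2 s.
2. the boom is wound to its stop and held there by the fingers (value of joint boom above 1.715 rad and contact force between the fingers and boom above 2.5 N), for 0.5 s.
At the end, for the whole second after the job is handed in: The boom is within 0.035 rad of its stop with the fingers pressing on it by more than 2.5 N, the stout vial's cap is open by more than 1.3 rad and the slim vials are shut (below 0.3 rad), all while the robot goes on holding (all of step 2 and value of joint pin_cap above 1.3 rad and value of joint each of slim_a_cap, slim_b_cap, slim_c_cap below 0.3 rad); the arm keeps its last pose, push and grip.
It fails at once if the boom flies back (winding speed below -4 rad/s) (velocity of joint boom below -4 rad/s).
It fails at once if the boom is forced with more than 45 N (contact force between the fingers and boom above 45 N).
It fails at once if a slim vial is opened (more than 0.6 rad) (value of joint any of slim_a_cap, slim_b_cap, slim_c_cap above 0.6 rad).
It fails at once if a bystander is moved more than 30 mm (distance of any of driver, tape_roll, bottle, screw_tray, solar_panel, wrench, rail_bar from where it was at the start of the episode above 0.03 m).
It also fails if it takes over 67 s, if anything falls off the work surface, if the arm or the gripper's body presses on something with over 40 N, if the wrist force passes 120 N, or if a joint passes its speed limit or range.

## Working session

There is one attempt and no reset: what is moved stays moved. The work goes in short steps, Python scripts to look and compute and a tool call to move; the robot and the scene stay as the last step left them, time stands still between calls to the robot, and variables do not carry over. Pictures are saved under pics/ and viewed, about 8 in all and at most 12, crops included, and the job is handed in when it is done.

Besides the shell and the picture viewer there is one more tool, called after "Call:" in YAML: its name, and indented under it one key for each argument. drive_tool: Moves the arm, as the interface text tells. Its arguments: {"type":"object","properties":{"plan":{"type":"array"},"grip_force":{"type":"number"}},"required":["plan"]}

```bash
mkdir -p pics; ls
cat > h.py <<'E'
import numpy as np, cv2
from scipy.spatial.transform import Rotation as R
from workcell import *
def ray(cam,share):
    c=camera_info(cam);K=np.array(c["intrinsics"]);
    o=np.array(c["origin"]);Q=np.array(c["orientation"])
    if Q.shape!=(3,3): Q=R.from_euler('xyz',Q.ravel(),degrees=True).as_matrix()
    d=Q@np.linalg.solve(K,[share[0]*640,share[1]*480,1]);return o,d
def atz(cam,share,z):
    o,d=ray(cam,share);return o+d*(z-o[2])/d[2]
def proj(cam,p):
    c=camera_info(cam);K=np.array(c["intrinsics"]);o=np.array(c["origin"]);Q=np.array(c["orientation"])
    if Q.shape!=(3,3): Q=R.from_euler('xyz',Q.ravel(),degrees=True).as_matrix()
    q=K@(Q.T@(np.array(p)-o));return q[:2]/q[2]
E
python3 - <<'E'
from h import *
print(state())
for c in("scene","top"): print(c,camera_info(c))
print(camera_info("wrist"))
for c in("scene","top"):
    f=grab_frame(c);cv2.imwrite(f"pics/{c}.png",f[:,:,::-1])
    for l,z in(("satellite",0),("pivot",95),("hold_point",95),("head_end",95),("saddle",95),("pin_vial",6),("pin_cap_hinge",76),("pin_lip",76),("rack",0)):
        for r in place_of(c,l)[:2]: print(c,l,round(r["p"],2),np.round(r["location"],3),atz(c,r["location"],z).round(1))
E
```

```text
pics
{'time_s': 0.0, 'qpos': array([ 7.15621405e+01,  1.83509346e+01,  8.97047847e+01, -1.54602765e-03,
        7.20412082e+01, -1.14433811e+00]), 'qvel': array([-0.07133709, -0.22144255, -0.03416989,  0.01526321,  0.0983511 ,
       -0.02745945]), 'effort': array([ 4.66742895e-04, -4.12448502e+01, -2.31971258e+01,  7.26745580e-02,
        4.58617788e-02, -1.43189372e-04]), 'ee_pos': array([170.76957633, 548.55539914, 213.13832181]), 'ee_rot': array([ 179.72447946,   89.90306134, -107.568564  ]), 'force': array([-0.24028146,  0.72404951, -0.62853161]), 'torque': array([-0.04260856,  0.01427652, -0.01971811]), 'gripper_width': 91.72062133578504}
scene {'intrinsics': array([[614.82586805,   0.        , 317.32314827],
       [  0.        , 614.82586805, 230.76826161],
       [  0.        ,   0.        ,   1.        ]]), 'origin': array([1219.18819042, -824.47157533, 1188.56723951]), 'orientation': array([-135.72370989,    0.51620971,   34.85957871])}
top {'intrinsics': array([[529.07912943,   0.        , 318.46396511],
       [  0.        , 529.07912943, 244.36759784],
       [  0.     
[... 1327 characters left out ...]
-211.4    0. ]
top pivot 0.84 [0.639 0.559] [ 550.7 -130.3   95. ]
top hold_point 0.74 [0.538 0.598] [515.8   0.8  95. ]
top hold_point 0.6 [0.681 0.435] [ 671.8 -191.3   95. ]
top head_end 0.77 [0.495 0.612] [504.5  56.6  95. ]
top head_end 0.65 [0.296 0.611] [512.1 315.1  95. ]
top saddle 0.93 [0.635 0.451] [ 658.1 -130.9   95. ]
top pin_vial 0.67 [0.297 0.609] [519.4 338.6   6. ]
top pin_vial 0.64 [0.297 0.602] [527.1 338.    6. ]
top pin_cap_hinge 0.61 [0.294 0.606] [518.4 323.9  76. ]
top pin_cap_hinge 0.43 [0.681 0.436] [ 674.7 -196.    76. ]
top pin_lip 0.66 [0.265 0.615] [509.7 361.5  76. ]
top rack 0.9 [0.314 0.603] [525.8 316.2   0. ]
top rack 0.17 [0.539 0.602] [518.3  -2.8   0. ]
```

View pics/top.png

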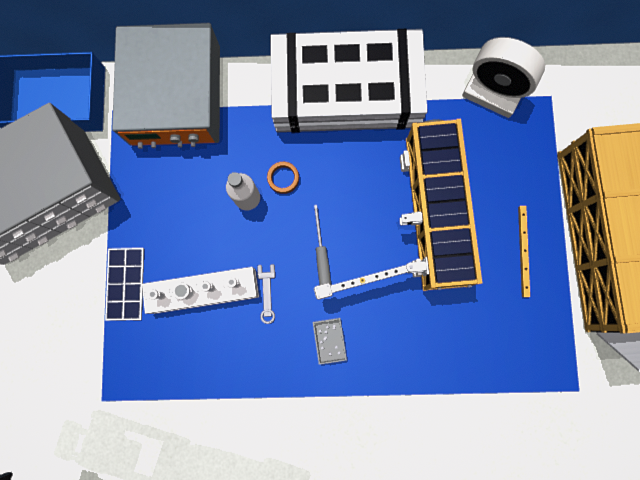

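View pics/scene.png

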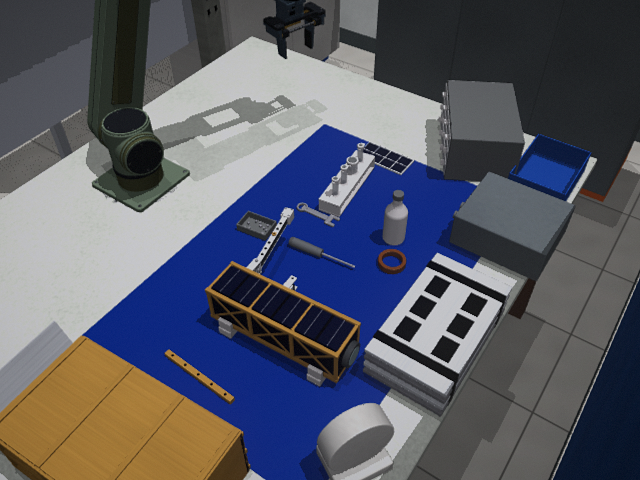

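Top view: the rack's stout vial is at (182,290), with slim vials at 154, 208 and 234. The boom's head is at (323,291), its pivot at (420,267) and the stop pad at (410,218). The driver lies beside the head. The scene view agrees. Next I'll move the wrist camera over the rack to see the lips.

Call:
drive_tool:
  plan:
    - [0,0,4,48,-36,0,0]
    - [0,0,8,97,-73,0,0]
    - [0,0,13,145,-110,0,0]
    - [0,0,17,193,-146,0,0]
    - [0,0,21,242,-183,0,0]
    - [0,0,25,280,-214,0,0]
    - [0,0,25,280,-214,0,0]
    - [0,0,25,280,-214,0,0]

```text
time_s: 2.0
ee_pos: [450.5, 335.2, 213.9]
ee_rot: [55.9, 89.9, 153.6]
force: [0.0, -0.3, -0.3]
gripper_width: 14.0
```

```bash
cat >> h.py <<'E'
def wcam(s=None):
    s=s or state();T=R.from_euler('xyz',s["ee_rot"],degrees=True).as_matrix();H=np.array(camera_info("wrist")["hand_eye"])
    return np.array(s["ee_pos"])+T@H[:3,3],T@H[:3,:3]
def watz(share,z,s=None):
    o,Q=wcam(s);d=Q@np.linalg.solve(np.array(camera_info("wrist")["intrinsics"]),[share[0]*640,share[1]*480,1]);return o+d*(z-o[2])/d[2]
E
python3 - <<'E'
from h import *
s=state();print(s["ee_pos"],s["ee_rot"],s["time_s"],s["qpos"].round(1))
f=grab_frame("wrist");cv2.imwrite("pics/w1.png",f[:,:,::-1])
for l,z in(("pin_vial",6),("pin_cap_hinge",76),("pin_lip",76),("rack",0),("slim_a_cap",100)):
    for r in (place_of("wrist",l) if "cap" not in l or "hinge" in l else [])[:2]: print(l,round(r["p"],2),np.round(np.array(r["location"])*[640,480]),watz(r["location"],z,s).round(1))
E
```

```text
[450.50425361 335.19078663 213.88204147] [ 55.90531188  89.94965567 153.56327946] 2.0 [ 35.5  17.1  91.4   0.   71.5 -62.2]
pin_vial 0.7 [312. 269.] [521.7 337.2   6. ]
pin_cap_hinge 0.98 [294. 289.] [517.6 320.3  76. ]
pin_lip 0.78 [338. 291.] [513.8 364.   76. ]
rack 0.78 [295. 264.] [520.7 316.2   0. ]
```

View pics/w1.png

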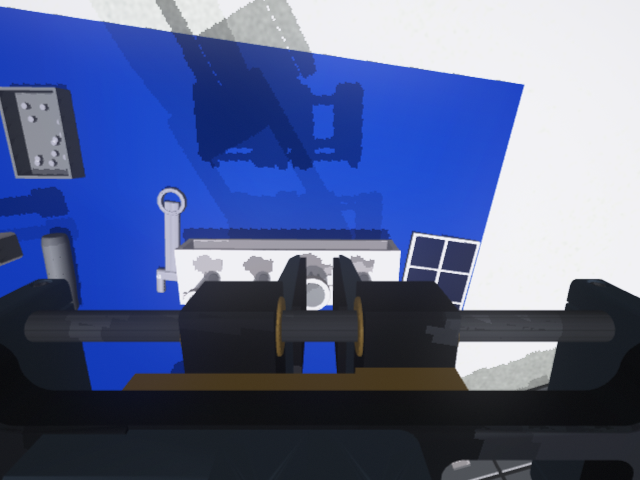

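The wrist image has up = toward the robot and right = +y. The fingers at (317,290) hide the stout vial, so I'll shift the camera past it.

Call:
drive_tool:
  plan:
    - [0,0,0,60,-10,0,0]
    - [0,0,0,115,-20,0,0]
    - [0,0,0,115,-20,0,0]
    - [0,0,0,115,-20,0,0]

```text
time_s: 2.75
ee_pos: [564.1, 316.3, 213.6]
ee_rot: [81.8, 89.9, 179.7]
force: [-0.6, 0.4, -1.1]
gripper_width: 0.6
```

Run:
```python
from h import *
s=state();print(s["ee_pos"],s["ee_rot"],s["time_s"],s["gripper_width"])
f=grab_frame("wrist");cv2.imwrite("pics/w2.png",cv2.resize(f[60:300,150:470,::-1],(800,600),interpolation=cv2.INTER_CUBIC))
for l,z in(("pin_vial",6),("pin_cap_hinge",76),("pin_lip",76),("rack",0)):
    for r in place_of("wrist",l)[:2]: print(l,round(r["p"],2),np.round(np.array(r["location"])*[640,480]),watz(r["location"],z,s).round(1))
```

```text
[564.07834549 316.26774129 213.64597652] [ 81.83795346  89.90565408 179.66830554] 2.75 0.6328112387893766
pin_vial 0.97 [344. 173.] [518.2 338.5   6. ]
pin_cap_hinge 0.88 [328. 178.] [519.2 318.9  76. ]
pin_lip 0.67 [381. 179.] [513.5 366.3  76. ]
rack 0.77 [317. 168.] [517.5 309.    0. ]
rack 0.42 [59. 22.] [410.1  33.5   0. ]
```

View pics/w2.png

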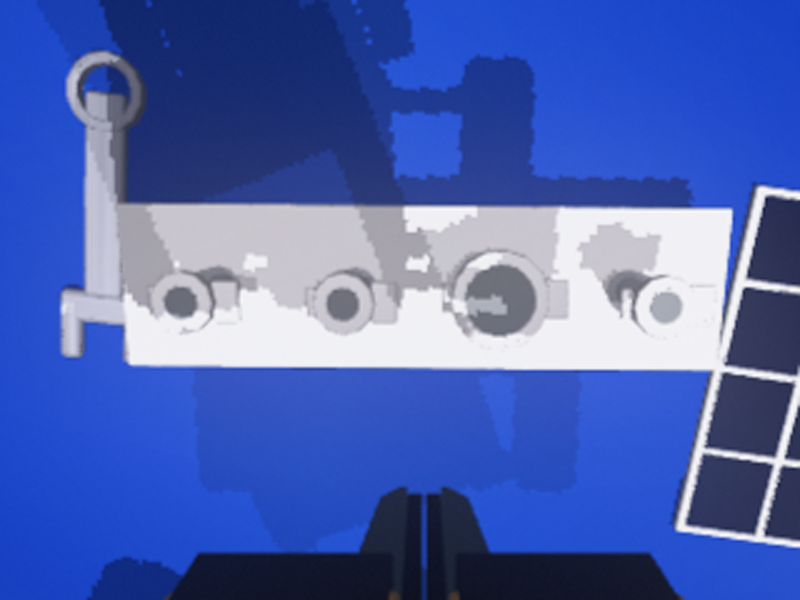

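The stout cap is at crop (500,300), which is full-frame (350,180). Every lip tab points right (+y, along the row): the stout one is at (558,300) and 14 × 7 mm in size. So the hinge is on the -y side, not across the row as the text says. The networks agree: hinge at y≈319, lip at y≈366. I'll compute the cap centre and row direction.

Run:
```python
from h import *
s=state()
def c(x,y,z): return watz(((150+x*.4)/640,(60+y*.4)/480),z,s).round(1)
print("stout top",c(500,300,85),"lip end",c(568,299,77),"lip root",c(548,299,77), "lip sides",c(560,280,78),c(560,318,78))
for u in((182,302),(344,302),(667,306)): print("slim",c(*u,100))
print("rack corners",c(120,203,44),c(732,208,44),c(722,370,44),c(130,365,44))
T=R.from_euler('xyz',s["ee_rot"],degrees=True).as_matrix();print("toolz",T[:,2],"tooly",T[:,1],s["qpos"].round(1))
print(search_frame("wrist","pin_cap")[:2])
print([np.round(watz([(r["rect"][0]+r["rect"][2])/2,(r["rect"][1]+r["rect"][3])/2],85,s),1) for r in search_frame("wrist","pin_cap")[:2]])
# satellite & boom from both fixed cams
for l,z in(("saddle",95),("pivot",95),("hold_point",95),("head_end",95)):
  A=[];b=[]
  for cam in("scene","top"):
    rr=place_of(cam,l)
    if rr:
        o,d=ray(cam,rr[0]["location"]);d/=np.linalg.norm(d);P=np.eye(3)-np.outer(d,d);A.append(P);b.append(P@o)
        print(l,cam,atz(cam,rr[0]["location"],z).round(1))
  if len(A)==2: print("tri",np.linalg.solve(sum(A),sum(b)).round(1))
```

```text
stout top [517.5 338.4  85. ] lip end [514.5 363.5  77. ] lip root [515.5 356.3  77. ] lip sides [508.2 359.2  78. ] [521.6 361.7  78. ]
slim [531.3 231.8 100. ]
slim [523.9 285.3 100. ]
slim [510.3 392.5 100. ]
rack corners [504.9 190.9  44. ] [474.  426.2  44. ] [537.  437.2  44. ] [568.2 197.7  44. ]
toolz [-1.37065178e-01  9.90561919e-01  4.69930237e-04] tooly [-9.90562008e-01 -1.37065058e-01 -2.77843933e-04] [ 28.3  24.8  79.4   0.   75.7 -69.6]
[{'rect': [0.5114, 0.3387, 0.5886, 0.4115], 'p': 0.81}]
[array([517.3, 340.2,  85. ])]
saddle scene [ 645.7 -126.3   95. ]
saddle top [ 658.1 -130.9   95. ]
tri [ 653.6 -131.2  106. ]
pivot top [ 550.7 -130.3   95. ]
hold_point scene [523.4  -5.4  95. ]
hold_point top [515.8   0.8  95. ]
tri [517.    1.1  85.6]
head_end scene [511.3  47.1  95. ]
head_end top [504.5  56.6  95. ]
tri [504.6  56.4  84. ]
```

Call:
drive_tool:
  plan:
    - [0,0,-10,-20,10,0,60]
    - [0,0,-20,-46,22,0,60]
    - [0,0,-30,-46,22,0,60]
    - [0,0,-40,-46,22,0,60]
    - [0,0,-50,-46,22,-10,60]
    - [0,0,-60,-46,22,-25,60]
    - [0,0,-70,-46,22,-40,60]
    - [0,0,-80,-46,22,-55,60]
    - [0,0,-90,-46,22,-75,60]
    - [0,0,-90,-46,22,-75,60]

```text
time_s: 4.75
ee_pos: [518.2, 337.2, 137.5]
ee_rot: [-154.6, 89.8, -146.6]
force: [-0.7, -0.5, 0.4]
gripper_width: 60.0
```

Run:
```python
from h import *
s=state();T=R.from_euler('xyz',s["ee_rot"],degrees=True).as_matrix()
print(s["ee_pos"],s["time_s"],s["gripper_width"],"toolz",T[:,2],"x",T[:,0],s["qpos"].round(1))
```

```text
[518.17395599 337.1985918  137.54145132] 4.75 60.01605881822828 toolz [ 0.99046279  0.13774509 -0.00312308] x [-0.00288869 -0.00190146 -0.99999402] [32.  25.4 90.1 -0.  64.8 24.1]
```

Call:
drive_tool:
  plan:
    - [0,0,0,-0.5,1.2,-30,60]
    - [0,0,0,-0.5,1.2,-63,60]
    - [0,0,0,-0.5,1.2,-63,60]
    - [0,0,0,-0.5,1.2,-63,30]
    - [0,0,0,-0.5,1.2,-63,30]
    - [0,0,0,-0.5,1.2,-63,30]
    - [0,0,0,-0.5,1.2,-63,30]
  grip_force: 8

```text
time_s: 5.62
ee_pos: [517.8, 338.8, 75.8]
ee_rot: [-165.8, 89.9, -157.9]
force: [-1.4, 0.4, 5.9]
gripper_width: 34.5
```

Call:
drive_tool:
  plan:
    - [0,0,0,0.1,-0.8,3.2,30]
    - [0,0,0,0.3,-2.6,6,30]
    - [0,0,0,0.6,-4.7,8.7,30]
    - [0,0,0,0.9,-7.1,10.8,30]
    - [0,0,0,1.3,-10,12.5,30]
    - [0,0,0,1.7,-13,13.8,30]
    - [0,0,0,1.7,-13,13.8,30]

```text
time_s: 6.5
ee_pos: [519.6, 325.6, 90.2]
ee_rot: [-168.3, 89.9, -160.4]
force: [-3.1, 3.2, 3.2]
gripper_width: 34.8
```

Run:
```python
from h import *
s=state();print(s["force"],s["ee_pos"])
f=grab_frame("scene");x,y=proj("scene",[518,338,90]).astype(int)
a=cv2.resize(f[y-50:y+50,x-60:x+60,::-1],(600,500),interpolation=cv2.INTER_CUBIC)
g=grab_frame("top");x,y=proj("top",[518,338,90]).astype(int)
b=cv2.resize(g[y-30:y+70,x-40:x+80,::-1],(0,0),fx=2,fy=2)
cv2.imwrite("pics/s2.png",a)
```

```text
[-3.08063123  3.23318756  3.18866265] [519.56171982 325.63162142  90.23669425]
```

View pics/s2.png

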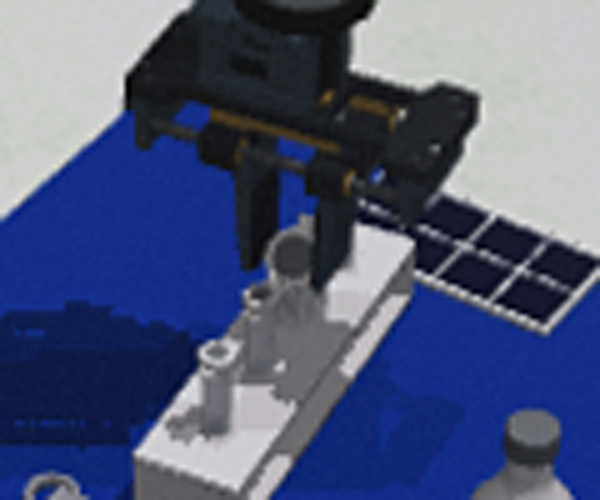

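The cap is tilting up between the fingers, with its face at (292,255) and lip up at (303,222). I'll continue the arc.

Call:
drive_tool:
  plan:
    - [0,0,0,0.4,-3,0.5,30]
    - [0,0,0,0.9,-6.6,0.8,30]
    - [0,0,0,1.3,-10,0.2,30]
    - [0,0,0,1.7,-13.1,-0.8,30]
    - [0,0,0,2.1,-16,-2.3,30]
    - [0,0,0,2.5,-19,-4,30]
    - [0,0,0,2.5,-19,-4,30]
    - [0,0,0,2.5,-19,-4,55]
    - [0,0,0,2.5,-19,-4,55]
    - [0,0,0,2.5,-19,-4,55]

```text
time_s: 7.85
ee_pos: [522.1, 306.6, 85.7]
ee_rot: [-156.1, 89.9, -148.2]
force: [0.7, -0.4, -0.4]
gripper_width: 54.9
```

Call:
drive_tool:
  plan:
    - [0,0,0,0,0,40,60]
    - [0,0,0,0,0,100,60]
    - [0,0,0,10,-60,120,40]
    - [0,0,0,10,-110,120,20]
    - [0,0,0,10,-110,120,0]
    - [0,0,0,10,-110,120,0]

```text
time_s: 8.6
ee_pos: [532.1, 196.9, 205.6]
ee_rot: [-170.0, 89.9, -162.1]
force: [-0.5, 0.0, -0.8]
gripper_width: 23.2
```

Run:
```python
from h import *
s=state();print(s["time_s"],s["force"],s["ee_pos"])
f=grab_frame("scene");x,y=proj("scene",[518,338,90]).astype(int)
a=cv2.resize(f[y-50:y+50,x-60:x+60,::-1],(480,400),interpolation=cv2.INTER_CUBIC)
g=grab_frame("top");x,y=proj("top",[518,338,90]).astype(int)
b=cv2.resize(g[y-40:y+60,x-40:x+40,::-1],(320,400),interpolation=cv2.INTER_CUBIC)
cv2.imwrite("pics/s3.png",np.hstack([a,b]))
for c in("top","scene"):
  for l,z in(("pin_cap_hinge",76),("pin_lip",110),("pivot",95),("hold_point",95),("head_end",95)):
    for r in place_of(c,l)[:1]: print(c,l,round(r["p"],2),atz(c,r["location"],z).round(1))
```

```text
8.6 [-0.47280672  0.0359583  -0.78453405] [532.12944484 196.90101533 205.59639092]
top pin_cap_hinge 0.72 [518.8 324.2  76. ]
top pin_lip 0.63 [514.8 313.9 110. ]
top pivot 0.77 [ 554.5 -128.7   95. ]
top hold_point 0.8 [515.2  -3.7  95. ]
top head_end 0.95 [499.7  58.7  95. ]
scene pin_lip 0.61 [505.6 329.6 110. ]
scene pivot 0.63 [ 548. -125.   95.]
scene hold_point 0.92 [516.1  -1.9  95. ]
scene head_end 0.93 [510.1  51.7  95. ]
```

View pics/s3.png

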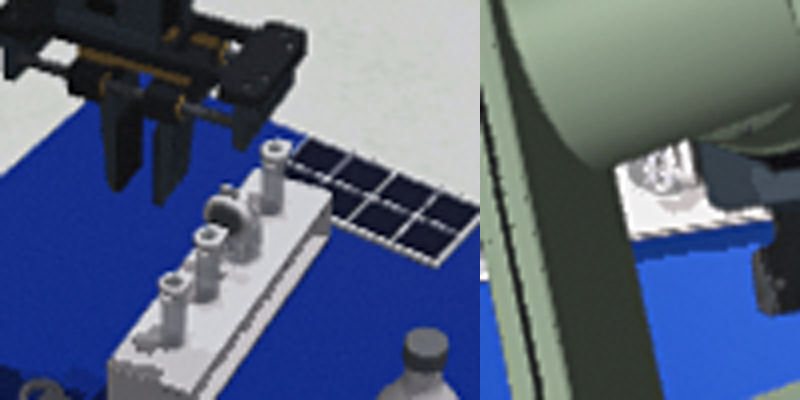

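The cap stands past upright at (225,215) with its lip at the top, and the slim vials are shut. Top view puts the lip at y≈314, behind the hinge at y≈320. Next is the boom: I'll approach its outer side with closed fingers.

Call:
drive_tool:
  plan:
    - [0,0,10,-15,-50,0,0]
    - [0,0,20,-30,-100,0,0]
    - [0,0,30,-45,-150,0,0]
    - [0,0,40,-55,-206,0,0]
    - [0,0,50,-55,-206,0,0]
    - [0,0,60,-55,-206,0,0]
    - [0,0,70,-55,-206,0,0]
    - [0,0,80,-55,-206,-20,0]
    - [0,0,90,-55,-206,-40,0]
    - [0,0,96.8,-55,-206,-40,0]

```text
time_s: 10.45
ee_pos: [475.9, -9.3, 164.3]
ee_rot: [117.5, 89.9, -137.6]
force: [0.2, 0.3, 0.8]
gripper_width: 0.5
```

```bash
cat > m.py <<'E'
from h import *
def meas(st=None):
    s=st or state();T=R.from_euler('xyz',s["ee_rot"],degrees=True).as_matrix()
    return s,np.degrees(np.arctan2(T[1,1],T[0,1]))%360
def tgt(a,P=(553,-129),off=23,r=135):
    a=np.radians(a);return np.array(P)+r*np.array([np.cos(a),np.sin(a)])+off*np.array([-np.sin(a),np.cos(a)])
E
python3 - <<'E'
from m import *
s,y=meas();print(s["time_s"],s["ee_pos"].round(1),y,s["qpos"].round(1),s["gripper_width"])
f=grab_frame("wrist");cv2.imwrite("pics/w3.png",f[:,:,::-1])
for l in("hold_point","head_end","pivot","saddle"):
    for r in place_of("wrist",l)[:2]: print(l,round(r["p"],2),watz(r["location"],95,s).round(1))
for r in place_of("top","hold_point")[:1]: print(atz("top",r["location"],95))
g=grab_frame("top")
for l,z in(("pin_cap_hinge",76),("pin_lip",115)):
    for r in place_of("top",l)[:1]: print(l,round(r["p"],2),atz("top",r["location"],z).round(1))
x,yy=proj("top",[518,330,90]).astype(int)
cv2.imwrite("pics/t4.png",np.hstack([cv2.resize(g[yy-40:yy+40,x-50:x+70,::-1],(600,400),interpolation=cv2.INTER_CUBIC)]))
E
```

```text
10.45 [475.9  -9.3 164.3] 194.97068054440078 [-2.400e+00  1.180e+01  1.065e+02 -1.000e-01  6.180e+01 -1.074e+02] 0.5170934122689956
hold_point 0.57 [ 5.104e+02 -5.000e-01  9.500e+01]
pivot 0.95 [ 548.2 -129.7   95. ]
[515.18732644  -3.656181    95.        ]
pin_cap_hinge 0.57 [522.  320.6  76. ]
pin_lip 0.66 [516.3 315.7 115. ]
```

View pics/w3.png

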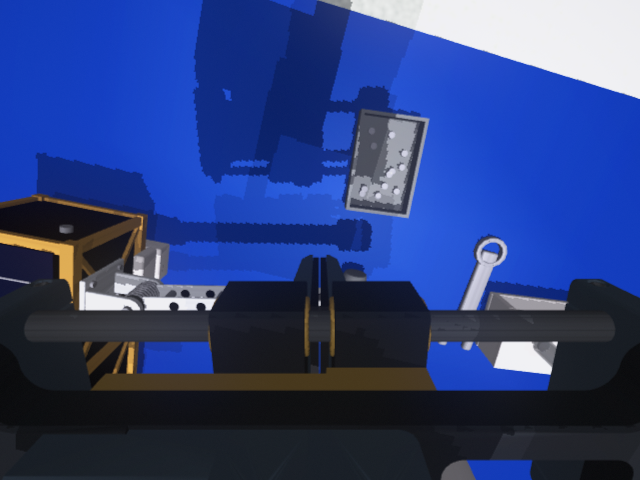

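View pics/t4.png

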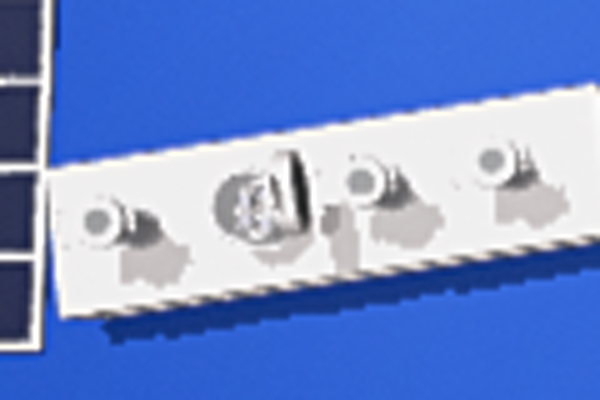

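The wrist view shows the outer side of the arm at (180,297) and the fingers at (320,290) short of it. The top crop shows the stout cap standing past upright at (290,190) beside its open vial at (245,210), with the three slim caps shut. Now I'll descend and make contact.

Call:
drive_tool:
  plan:
    - [0,0,0,0,0,-45,0]
    - [0,0,0,0,0,-86,0]
    - [0,0,0,0,0,-86,0]
    - [0,0,0,5,1.3,-86,0]
    - [0,0,0,10,2.5,-86,0]
    - [0,0,0,15,3.8,-86,0]
    - [0,0,0,20,5,-86,0]
    - [0,0,0,22,5.7,-86,0]

```text
time_s: 11.9
ee_pos: [498.8, -3.8, 79.9]
ee_rot: [176.8, 89.9, -78.5]
force: [-1.9, -2.5, 1.9]
gripper_width: 0.5
```

Run:
```python
from m import *
s,y=meas();print(s["time_s"],s["ee_pos"].round(1),y,s["force"].round(1),s["torque"].round(2))
```

```text
11.9 [498.8  -3.8  79.9] 194.71909071934792 [-1.9 -2.5  1.9] [-0.35  0.45 -0.06]
```

```bash
cat > tab.py <<'E'
from m import *
import sys
s,y=meas();print(s["time_s"],s["ee_pos"].round(1),round(y,2),s["force"].round(1))
off=float(sys.argv[3]) if len(sys.argv)>3 else 23
for a in np.arange(float(sys.argv[1]),float(sys.argv[1])-float(sys.argv[2])*10.5,-float(sys.argv[2])):
    t=tgt(a,(552,-129),off)-s["ee_pos"][:2];print(round(a,1),round(a+90-y,1),t.round(1))
E
python3 tab.py 104.7 4
```

```text
11.9 [498.8  -3.8  79.9] 194.72 [-1.9 -2.5  1.9]
104.7 -0.0 [-3.3 -0.5]
100.7 -4.0 [5.6 3.2]
96.7 -8.0 [14.6  6.2]
92.7 -12.0 [23.9  8.6]
88.7 -16.0 [33.3 10.3]
84.7 -20.0 [42.8 11.4]
80.7 -24.0 [52.4 11.7]
76.7 -28.0 [61.9 11.5]
72.7 -32.0 [71.4 10.5]
68.7 -36.0 [80.9  8.9]
64.7 -40.0 [90.1  6.7]
```

Call:
drive_tool:
  plan:
    - [0,0,-3,4,2,0,0]
    - [0,0,-6,10,5,0,0]
    - [0,0,-9,17,7,0,0]
    - [0,0,-12,24,8.6,0,0]
    - [0,0,-16,33.3,10.3,0,0]
    - [0,0,-20,42.8,11.4,0,0]
    - [0,0,-24,52.4,11.7,0,0]
    - [0,0,-24,52.4,11.7,0,0]

```text
time_s: 12.9
ee_pos: [550.6, 8.0, 79.6]
ee_rot: [140.6, 89.8, -138.6]
force: [-2.9, -0.5, 1.1]
gripper_width: 0.3
```

```bash
python3 tab.py 80.7 4
python3 - <<'E'
from h import *
f=grab_frame("top");x,y=proj("top",[580,-40,95]).astype(int)
cv2.imwrite("pics/t5.png",cv2.resize(f[y-75:y+75,x-100:x+100,::-1],(800,600),interpolation=cv2.INTER_CUBIC))
for r in place_of("top","head_end")[:1]: print(atz("top",r["location"],95),r["p"])
E
```

```text
12.9 [550.6   8.   79.6] 170.76 [-2.9 -0.5  1.1]
80.7 -0.1 [ 0.6 -0. ]
76.7 -4.1 [10.1 -0.3]
72.7 -8.1 [19.6 -1.2]
68.7 -12.1 [29.1 -2.8]
64.7 -16.1 [38.3 -5.1]
60.7 -20.1 [47.5 -8. ]
56.7 -24.1 [ 56.3 -11.5]
52.7 -28.1 [ 65.  -15.6]
48.7 -32.1 [ 73.3 -20.4]
44.7 -36.1 [ 81.2 -25.7]
40.7 -40.1 [ 88.8 -31.5]
[ 668.29195958 -189.28184479   95.        ] 0.56
```

View pics/t5.png

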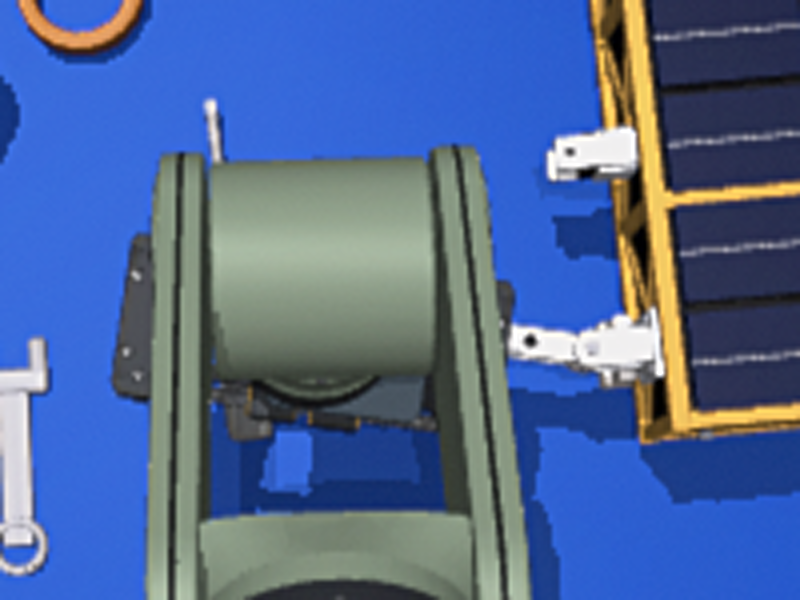

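The arm near its pivot, at (540,342), now points up-left, so it is being wound. The 2.9 N matches the spring, so I'll continue.

Call:
drive_tool:
  plan:
    - [0,0,-4,10.1,-0.3,0,0]
    - [0,0,-8,19.6,-1.2,0,0]
    - [0,0,-12,29.1,-2.8,0,0]
    - [0,0,-16,38.3,-5.1,0,0]
    - [0,0,-20,47.5,-8,0,0]
    - [0,0,-24,56.3,-11.5,0,0]
    - [0,0,-28,65,-15.6,0,0]
    - [0,0,-32,73.3,-20.4,0,0]
    - [0,0,-36,81.2,-25.7,0,0]
    - [0,0,-36,81.2,-25.7,0,0]

```text
time_s: 14.25
ee_pos: [631.4, -16.8, 79.7]
ee_rot: [106.6, 89.8, 151.5]
force: [-1.4, 2.6, 0.9]
gripper_width: 0.6
```

```bash
python3 tab.py 44.7 4
```

```text
14.25 [631.4 -16.8  79.7] 134.82 [-1.4  2.6  0.9]
44.7 -0.1 [ 0.3 -0.9]
40.7 -4.1 [ 7.9 -6.7]
36.7 -8.1 [ 15.  -13.1]
32.7 -12.1 [ 21.7 -19.9]
28.7 -16.1 [ 27.9 -27.2]
24.7 -20.1 [ 33.6 -34.9]
20.7 -24.1 [ 38.7 -42.9]
16.7 -28.1 [ 43.2 -51.4]
12.7 -32.1 [ 47.2 -60.1]
8.7 -36.1 [ 50.5 -69. ]
4.7 -40.1 [ 53.2 -78.2]
```

Call:
drive_tool:
  plan:
    - [0,0,-4,7.9,-6.7,0,0]
    - [0,0,-8,15,-13.1,0,0]
    - [0,0,-12,21.7,-19.9,0,0]
    - [0,0,-16,27.9,-27.2,0,0]
    - [0,0,-20,33.6,-34.9,0,0]
    - [0,0,-24,38.7,-42.9,0,0]
    - [0,0,-28,43.2,-51.4,0,0]
    - [0,0,-32,47.2,-60.1,0,0]
    - [0,0,-32,47.2,-60.1,0,0]
    - [0,0,-32,47.2,-60.1,0,0]

```text
time_s: 15.5
ee_pos: [679.8, -75.3, 80.1]
ee_rot: [57.6, 89.7, 70.5]
force: [1.9, 4.9, 0.9]
gripper_width: 0.3
```

```bash
python3 tab.py 12.7 1
python3 - <<'E'
from h import *
f=grab_frame("top");x,y=proj("top",[640,-90,95]).astype(int)
cv2.imwrite("pics/t6.png",cv2.resize(f[y-75:y+75,x-100:x+100,::-1],(800,600),interpolation=cv2.INTER_CUBIC))
f=grab_frame("scene")
for c in ("top","scene"):
  for l in("head_end","hold_point"):
    for r in place_of(c,l)[:1]: print(c,l,atz(c,r["location"],95),r["p"])
E
```

```text
15.5 [679.8 -75.3  80.1] 102.96 [1.9 4.9 0.9]
12.7 -0.3 [-1.2 -1.6]
11.7 -1.3 [-0.3 -3.8]
10.7 -2.3 [ 0.6 -6. ]
9.7 -3.3 [ 1.4 -8.3]
8.7 -4.3 [  2.2 -10.5]
7.7 -5.3 [  2.9 -12.8]
6.7 -6.3 [  3.6 -15.1]
5.7 -7.3 [  4.2 -17.4]
4.7 -8.3 [  4.9 -19.7]
3.7 -9.3 [  5.4 -22. ]
2.7 -10.3 [  6.  -24.4]
top head_end [ 654.68319101 -129.27182449   95.        ] 0.46
top hold_point [513.90992614 289.88777245  95.        ] 0.19
scene head_end [744.84205429 -87.12331264  95.        ] 0.62
scene hold_point [680.07887855 -91.30159331  95.        ] 0.87
```

View pics/t6.png

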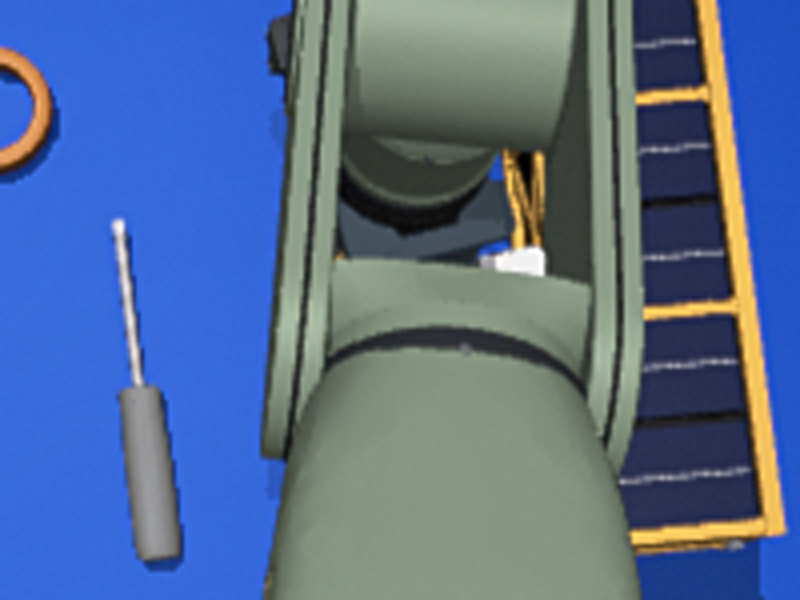

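The robot arm hides the boom here, and the driver is undisturbed. The scene network's head_end gives about 12.3°, as commanded. I'll creep to the stop by force.

Call:
drive_tool:
  plan:
    - [0,0,-1.3,-0.3,-3.8,0,0]
    - [0,0,-2.3,0.6,-6,0,0]
    - [0,0,-3.3,1.4,-8.3,0,0]
    - [0,0,-4.3,2.2,-10.5,0,0]
    - [0,0,-5.3,2.9,-12.8,0,0]
    - [0,0,-6.3,3.6,-15.1,0,0]
    - [0,0,-6.3,3.6,-15.1,0,0]
    - [0,0,-6.3,3.6,-15.1,0,0]

```text
time_s: 16.8
ee_pos: [685.0, -88.5, 80.7]
ee_rot: [37.4, 89.5, 44.2]
force: [3.5, 6.0, -0.4]
gripper_width: 0.1
```

```bash
python3 tab.py 6.7 0.5
```

```text
16.8 [685.  -88.5  80.7] 96.83 [ 3.5  6.  -0.4]
6.7 -0.1 [-1.6 -1.9]
6.2 -0.6 [-1.3 -3.1]
5.7 -1.1 [-0.9 -4.2]
5.2 -1.6 [-0.6 -5.4]
4.7 -2.1 [-0.3 -6.6]
4.2 -2.6 [-0.  -7.7]
3.7 -3.1 [ 0.2 -8.9]
3.2 -3.6 [  0.5 -10. ]
2.7 -4.1 [  0.8 -11.2]
2.2 -4.6 [  1.  -12.4]
1.7 -5.1 [  1.3 -13.5]
```

Call:
drive_tool:
  plan:
    - [0,0,-1,-0.5,-2,0,0]
    - [0,0,-1.6,-0.5,-4,0,0]
    - [0,0,-1.6,-0.5,-4,0,0]

```text
time_s: 17.18
ee_pos: [685.9, -90.8, 81.1]
ee_rot: [31.5, 89.2, 36.8]
force: [3.1, 5.5, -0.9]
gripper_width: 0.6
```

Call:
drive_tool:
  plan:
    - [0,0,-0.5,0,-2,0,0]
    - [0,0,-0.8,0,-3.5,0,0]
    - [0,0,-0.8,0,-3.5,0,0]

```text
time_s: 17.55
ee_pos: [686.5, -92.6, 81.2]
ee_rot: [32.8, 89.1, 37.5]
force: [2.3, 5.8, -0.9]
gripper_width: 0.6
```

Call:
drive_tool:
  plan:
    - [0,0,0,0,-2,0,0]
    - [0,0,0,0,-4,0,0]
    - [0,0,0,0,-5,0,0]
    - [0,0,0,0,-5,0,0]

```text
time_s: 18.05
ee_pos: [687.0, -95.8, 81.2]
ee_rot: [34.8, 88.9, 39.7]
force: [0.8, 5.3, -0.7]
gripper_width: 0.5
```

Call:
drive_tool:
  plan:
    - [0,0,0,0,-2,0,0]
    - [0,0,0,0,-4,0,0]
    - [0,0,0,0,-5,0,0]
    - [0,0,0,0,-5,0,0]

```text
time_s: 18.55
ee_pos: [687.3, -98.9, 81.2]
ee_rot: [37.3, 88.7, 42.2]
force: [0.6, 5.5, -0.6]
gripper_width: 0.5
```

Run:
```python
from m import *
s,y=meas();print(s["time_s"],s["ee_pos"].round(1),y,s["force"].round(1),s["torque"].round(2))
grab_frame("scene")
for l in("head_end","hold_point"):
    for r in place_of("scene",l)[:1]:
        p=atz("scene",r["location"],95);print(l,p,r["p"],np.degrees(np.arctan2(p[1]+129,p[0]-552)))
```

```text
18.55 [687.3 -98.9  81.2] 94.98947998435332 [ 0.6  5.5 -0.6] [ 0.89 -0.15  0.03]
head_end [ 744.97295201 -116.80527966   95.        ] 0.95 3.6159375441733714
hold_point [ 687.71194602 -117.51675212   95.        ] 0.85 4.836553837475096
```

Call:
drive_tool:
  plan:
    - [0,0,0,0,-2,0,0]
    - [0,0,0,0,-4,0,0]
    - [0,0,0,0,-4.5,0,0]
    - [0,0,0,0,-4.5,0,0]

```text
time_s: 19.2
ee_pos: [687.5, -100.9, 81.1]
ee_rot: [41.1, 88.6, 46.2]
force: [0.0, 5.9, 0.2]
gripper_width: 0.6
```

Call:
drive_tool:
  plan:
    - [0,0,0,0,-2,0,0]
    - [0,0,0,0,-4,0,0]
    - [0,0,0,0,-4.5,0,0]
    - [0,0,0,0,-4.5,0,0]

```text
time_s: 19.7
ee_pos: [687.6, -101.8, 81.0]
ee_rot: [47.2, 88.3, 52.5]
force: [1.2, 9.5, 0.6]
gripper_width: 0.4
```

Call:
drive_tool:
  plan:
    - [0,0,0,0,-2,0,0]
    - [0,0,0,0,-4,0,0]
    - [0,0,0,0,-6,0,0]
    - [0,0,0,0,-6,0,0]
    - [0,0,0,0,-6,0,0]

```text
time_s: 20.32
ee_pos: [687.7, -102.9, 81.0]
ee_rot: [53.8, 88.0, 59.1]
force: [0.3, 12.9, 0.3]
gripper_width: 0.6
```

Call:
drive_tool:
  plan:
    - [0,0,0,0,-2,0,0]
    - [0,0,0,0,-4,0,0]
    - [0,0,0,0,-6,0,0]
    - [0,0,0,0,-6,0,0]
    - [0,0,0,0,-6,0,0]

```text
time_s: 20.95
ee_pos: [687.7, -103.3, 80.9]
ee_rot: [59.2, 87.5, 64.6]
force: [1.9, 13.4, 0.2]
gripper_width: 0.5
```

Run:
```python
from m import *
s,y=meas();print(s["time_s"],s["ee_pos"].round(1),y,s["force"].round(1),s["torque"].round(2))
f=grab_frame("scene")
for l in("head_end","hold_point"):
    for r in place_of("scene",l)[:1]:
        p=atz("scene",r["location"],95);print(l,p,r["p"],np.degrees(np.arctan2(p[1]+129,p[0]-552)))
x,yy=proj("scene",[680,-90,95]).astype(int)
a=cv2.resize(f[yy-60:yy+60,x-80:x+80,::-1],(480,360),interpolation=cv2.INTER_CUBIC)
x,yy=proj("scene",[518,330,90]).astype(int)
b=cv2.resize(f[yy-45:yy+45,x-40:x+40,::-1],(320,360),interpolation=cv2.INTER_CUBIC)
cv2.imwrite("pics/s7.png",np.hstack([a,b]))
```

```text
20.95 [ 687.7 -103.3   80.9] 95.42571472695043 [ 1.9 13.4  0.2] [ 2.31 -0.1  -0.08]
head_end [ 750.0281686  -127.05881726   95.        ] 0.76 0.5616272528466351
hold_point [ 687.26166474 -122.39830169   95.        ] 0.82 2.7942102905842146
```

View pics/s7.png

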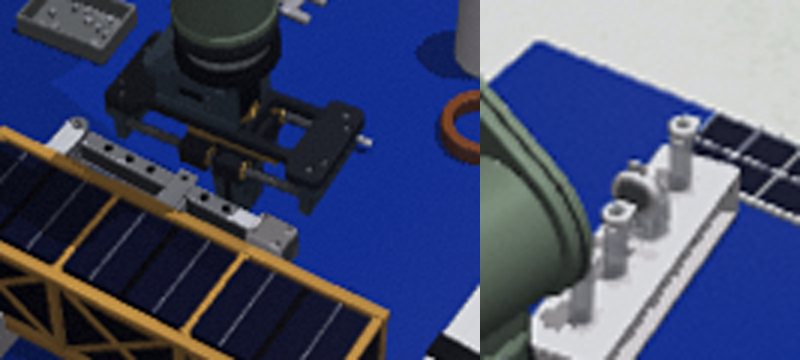

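The scene view shows the arm lying in the saddle bracket at (180,190), the closed fingers pressing its outer side at (235,195), and the stout cap open at (635,185). Force against travel past y≈-101 is about 3 N/mm, which matches the stop's given stiffness. I'll check that the force is steady, then hand in.

Run:
```python
from m import *
s=state();print(s["time_s"],s["force"].round(1),s["ee_pos"].round(1))
if np.hypot(*s["force"][:2])>9 and np.hypot(*s["force"][:2])<25: print(env.job_done()); s=state();print(s["time_s"],s["force"].round(1),s["ee_pos"].round(1))
```

```text
21.1 [ 1.4 14.8  0.2] [ 687.7 -103.3   80.9]
the job is handed in; nothing more can be done
None
the job is handed in; nothing more can be done
```

I opened the stout vial's cap, swung the boom in against its spring until it was on its stop, and handed the job in at 21.1 s with the fingers still pressing it there. The hand-in reports no verdict.

- **Vial cap:** I gripped the cap by its sides and swung it up and back along its hinge arc. The pictures show it past upright, at roughly 1.7 rad, and no slim vial was opened.
- **Boom:** With closed fingers I pushed the outer side at the hold point round to the stop. The last force reading was about 15 N, against the 45 N limit. Past the stop the force rose about 3 N per mm, close to the given 2.8 N per mm, and the last picture shows the arm lying in its saddle.
- **Bystanders:** I saw none of them moved, though I did not measure each one.

**Checks that disagreed:**
- **Lip direction:** The text puts the lips on the side across the row, but the images and the networks showed them pointing along it. I followed the images.
- **Boom angle:** In the last picture the networks put the arm at 0.6° and 2.8°, against my expected 4.2° at the stop. I relied on the force and stiffness reading instead.
- **Last view of the slim caps:** The robot arm partly hid the rack in the last picture, so not all the slim caps were in clear view then. All three were shut in the earlier top view.

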